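# Put the bench power into night mode

## Task

Close the bench down for the night. With one finger drag along the row, sweep the five white toggle switches of the power strip off (each tips towards the red switch), not taking the hand away from the strip between the first and the last, and leave the red switch on because it feeds the battery charger. Then roll the charger's thumbwheel round until its white line points at the green dot, and leave the other things on the bench where they are.

Things in the scene. Friction and masses are not known exactly. Their poses are not given: they have to be found in the camera images.
- strip: Grey power strip fixed to the bench, 94 (x) x 300 (y) x 36 mm high, with a screwed ear at each end (to y = +-171). Origin: centre of its underside; y runs along the switch row from the five white levers to the red one. Pivots lie on its top at x = -22, y = -114, -74, -34, 6, 46 (white) and 122 (red). Flush round outlets lie beside them at x = +24.
- row_start (a point): Pivot of the first white lever, at the height of the strip's top. A lever is a round bar 36 mm long, 6 to 8 mm thick. On, its end is 35 mm above the top and 8 mm towards strip -y; off, 22 mm above the top and 26 mm towards +y. A finger drawn along +y, its underside 23 to 29 mm above the top, tips each lever over and passes above those already off.
- row_end (a point): Pivot of the fifth, last white lever (strip y = 46), at the height of the strip's top. This lever has snapped off by the time the finger's leading face is about 25 mm past this pivot; the red lever's nearest part is 64 mm past it.
- red_base (a point): Pivot of the red lever (strip y = 122), at the height of the strip's top.
- sw0 (a joint): White toggle 1 of 5, counted from the end far from the red one (rad): 0 = on, leaning 15 degrees towards strip -y; grows as it tips towards strip +y (the red end); 1.22 = off, leaning 55 degrees. Acts over centre: upright at 0.26, from about 0.4 it goes over to off by itself, below 0.1 back to on; under 1 N at its end moves it.
- sw1 (a joint): White toggle 2 of 5, counted from the end far from the red one (rad): 0 = on, leaning 15 degrees towards strip -y; grows as it tips towards strip +y (the red end); 1.22 = off, leaning 55 degrees. Acts over centre: upright at 0.26, from about 0.4 it goes over to off by itself, below 0.1 back to on; under 1 N at its end moves it.
- sw2 (a joint): White toggle 3 of 5, counted from the end far from the red one (rad): 0 = on, leaning 15 degrees towards strip -y; grows as it tips towards strip +y (the red end); 1.22 = off, leaning 55 degrees. Acts over centre: upright at 0.26, from about 0.4 it goes over to off by itself, below 0.1 back to on; under 1 N at its end moves it.
- sw3 (a joint): White toggle 4 of 5, counted from the end far from the red one (rad): 0 = on, leaning 15 degrees towards strip -y; grows as it tips towards strip +y (the red end); 1.22 = off, leaning 55 degrees. Acts over centre: upright at 0.26, from about 0.4 it goes over to off by itself, below 0.1 back to on; under 1 N at its end moves it.
- sw4 (a joint): White toggle 5 of 5, counted from the end far from the red one (rad): 0 = on, leaning 15 degrees towards strip -y; grows as it tips towards strip +y (the red end); 1.22 = off, leaning 55 degrees. Acts over centre: upright at 0.26, from about 0.4 it goes over to off by itself, below 0.1 back to on; under 1 N at its end moves it.
- sw_red (a joint): The red toggle, which stays on. Value (rad): 0 = on, 1.22 = off; same build as the white ones.
- charger: Battery charger fixed to the bench: black base plate 140 (x) x 130 (y) x 12 mm, on its rear half (x from +3) a black housing to z = 50 with a yellow battery pack on it to z = 77. Origin: centre of the underside; the front with the thumbwheel faces its -x.
- wheel_axis (a point): On the thumbwheel's upright axis at mid thickness (charger x = -12, y = 0, z = 32). The wheel is a blue ribbed disc lying flat, radius 34 mm over its ribs, from 25 to 39 mm above the bench; its front half stands free of the housing, 13 mm above the base plate, which reaches 24 mm in front of it. Axes as the charger's.
- wheel (a joint): Turn of the wheel (rad), positive counterclockwise from above. At 0 the white line on its top points to the charger's front (-x), at +0.35 to the green dot. White dots every 0.35 rad from -1.05 to 1.05, its stops. Even friction, 0.03 N m (1 N at the rim); stays where left. A finger pressed on the rim with about 5 N and moved along it takes it along.
- green_dot (a point): The green dot, 8 mm across, on the base plate in front of the wheel, 49.5 mm from the wheel's axis, at wheel angle +0.35.
- sanding_block: Loose bystander: sanding block 62x110x38 mm, behind the work; origin at its underside's centre.
- wax_tin: Loose bystander: round brass-coloured tin 67x67x36 mm, behind the work; origin at its underside's centre.
- mug: Loose bystander: white enamel mug 82x109x74 mm, behind the work; origin at its underside's centre.
- perch_blank: Loose bystander: wooden block 50x95x28 mm, behind the work at the right; origin at its underside's centre.

How it is judged:
On the way, in this order (a step that is already met when the one before it is completed fails the run):
1. all five white switches are off and the red one still on (value of joint each of sw0, sw1, sw2, sw3, sw4 above 0.9 rad and value of joint sw_red below 0.3 rad), for 0.2 s.
2. the thumbwheel's white line points at the green dot (value of joint wheel between 0.22 and 0.48 rad), for 0.2 s.
At the end, for the whole second after the job is handed in: All five white switches off (joint over 0.9), the red one on (under 0.3), the thumbwheel at rest with its line at the green dot (0.35 +- 0.13 rad) (all of step 1 and all of step 2 and velocity of joint wheel between -0.05 and 0.05 rad/s); the robot touches nothing.
It fails at once if the red switch is tipped off (value of joint sw_red above 0.6 rad).
It fails at once if the hand leaves the strip while the row is only partly off (grasp point over 140 mm above the strip's foot) (value of joint any of sw0, sw1, sw2, sw3, sw4 above 0.6 rad and value of joint any of sw0, sw1, sw2, sw3, sw4 below 0.6 rad and z of the grasp point in the frame of strip above 0.14 m).
It fails at once if a bystander is shifted by more than 30 mm (distance of any of sanding_block, wax_tin, mug, perch_blank from where it was at the start of the episode above 0.03 m).
It also fails if it takes over 58 s, if anything falls off the work surface, if the arm or the gripper's body presses on something with over 40 N, if the wrist force passes 120 N, or if a joint passes its speed limit or range.

## Robot

A 7-joint arm with a two-finger parallel gripper is mounted at the origin on a cart in front of the work surface, level with it; the furniture and walls round the work are solid. World frame = base frame: x ahead of the robot, y to its left, z up, the work surface at z = 0. Lengths are in m, angles in rad, forces in N, time in s.
With the tool pointing down it reaches from about 0.35 to 0.9 m from the base axis. Payload 7.2 kg.
Tool frame: the origin (TCP) lies on the centre line of the jaws, within the pads' length; the fingertips stand r.tips_ahead ahead of it and the grasp point (between the pads) lies 2 mm behind it (r.tips_ahead is the distance from the TCP to the fingertips, in m); z points along the fingers, y is the line along which they close (so a half turn about z gives the same grasp; the last joint's range is limited). The gripper opens to 88 mm and grips with 3 to 60 N. Pads are 20 mm wide; open, the fingers measure 115 mm over their backs; the gripper's body (75 mm by 178 mm) begins 61 mm behind the grasp point.
Start: joints at [1.209, 0.411, -0.013, 1.596, 0.006, 1.134, -0.082], TCP at [0.181, -0.598, 0.24] pointing down, gripper open.
Joint ranges: [-2.95, 2.95], [-0.29, 1.99], [-1.47, 1.44], [0.14, 2.54], [-1.03, 4.17], [0.13, 1.85], [-2.86, 2.86]. Speed limits (rad/s): [2.39, 2.39, 3.01, 3.01, 3.14, 3.14, 3.14].

## Interface

Orientations are given as [roll, pitch, yaw] about the fixed x, y, z axes, in that order (R = Rz(yaw) Ry(pitch) Rx(roll)).
In Python, from station import r, hand, planner, camera, camera_params, workorder gives the robot as it stands. Calls block until the motion is done:
- r.reach(position, orientation): joint-space move of the TCP to a pose.
- r.move_linear(position, frame=None, v=0.15): straight line of the TCP; frame=None keeps the orientation; v is the mean speed in m/s.
- r.goto_joints(angles): joint-space move.
- hand.grip(opening, effort=None): opening from 0.0 (shut) to 1.0 (fully open); effort is the grip in N (None keeps the last); returns when the fingers have stopped.
- r.wait(seconds).
- planner.ik(position, orientation): joint angles nearest the present ones, or None.
- camera(name): name is "scene" or "top" or "wrist"; returns the picture (400x640x3 uint8, red, green, blue); there is no depth.
- camera_params(name): a dict with "fov_y" (degrees; the focal length in pixels is half the picture's height over the tangent of half this angle, whatever the lens; pixels are square), "cx", "cy" (the principal point, pixels), "D" ([k1, k2, p1, p2, k3] as OpenCV has them; the pictures are not rectified), "xyz" and "rotation" of the camera in the world; the wrist camera has in their place "hand_eye" (4x4, takes a point from camera to tool coordinates, whose origin is the TCP and whose axes are the flange's). Camera axes: x right, y up, looking along -z (the intrinsics and any distortion apply to the point x, -y, -z); pixel columns grow to the right and rows downward; lengths in m; the calibration is good to about 2 mm. A picture is of the moment at which its call begins: read the wrist's pose just before it. camera_params takes no time and is no camera call.
A pose or a line that the arm cannot do raises r.MotionError and nothing moves.
- workorder.hand_in(): hands the job in; it is judged then, once.
Readings, each from a call of its own:
- r.get_time_s(): time.
- r.get_joint_positions(): joint angles.
- r.get_qd(): joint speeds.
- r.get_tau(): joint torques, N m.
- r.get_ee_pos(): TCP position.
- r.get_orientation(): TCP orientation.
- r.get_force(): force on the tool from outside, world axes, zero at the start.
- r.get_wrist_torque(): the same for the moment, N m.
- r.get_opening(): opening from 0.0 (shut) to 1.0 (fully open).
- r.get_grip_force(): force on a finger pad.
Only numpy, scipy, OpenCV 4.12 (cv2) and the standard library are available. Lean on these libraries where they do the work, as an engineer would, in place of code of your own. Each camera call takes 0.05 s, during which the arm holds its last target. There are 200 camera calls.

## Working session

There is one attempt and no reset: what is moved stays moved. The work goes in short steps, each a Python script; the robot and the scene stay as the last script left them, time stands still between calls to the robot, and variables do not carry over. Pictures are saved under pics/ and viewed, at most 10 in all, crops included, and the job is handed in when it is done.

```bash
mkdir -p pics
python3 - <<'E'
from station import r, hand, planner, camera, camera_params, workorder
import cv2
for n in ("scene","top"):
    cv2.imwrite(f"pics/{n}0.png",camera(n)[:,:,::-1]); print(n,camera_params(n))
print(camera_params("wrist"),r.tips_ahead,r.get_ee_pos(),r.get_orientation(),r.get_time_s())
E
```

```text
scene {'fov_y': 53.95239244679626, 'cx': 317.6080516830065, 'cy': 208.19735915418204, 'D': array([-0.03987878,  0.        ,  0.        ,  0.        ,  0.        ]), 'xyz': array([0.05086282, 0.53399076, 0.95885049]), 'rotation': array([ 7.44582471e-01, -1.66314762e-03, -2.41575560e+00])}
top {'fov_y': 53.87725245458982, 'cx': 319.1642548487328, 'cy': 201.99402462865905, 'D': array([-0.01439162,  0.        ,  0.        ,  0.        ,  0.        ]), 'xyz': array([ 0.37515071, -0.06499285,  1.07910447]), 'rotation': array([ 0.22648794,  0.00573468, -1.64928136])}
{'fov_y': 71.88255894999023, 'cx': 322.13338619314294, 'cy': 197.49327256523136, 'D': array([-0.03527688,  0.        ,  0.        ,  0.        ,  0.        ]), 'hand_eye': array([[-4.90113893e-04,  9.52263062e-01,  3.05278268e-01,
         8.31957473e-02],
       [ 9.99999873e-01,  5.02421323e-04,  3.82489188e-05,
        -4.84724201e-04],
       [-1.16955279e-04,  3.05278248e-01, -9.52263187e-01,
        -1.44180581e-01],
       [ 0.00000000e+00,  0.00000000e+00,  0.00000000e+00,
         1.00000000e+00]])} 0.017 [ 0.1808366  -0.59779492  0.23887679] [-3.14010530e+00  9.71935602e-05  2.93832214e-01] 0.1
```

View pics/top0.png

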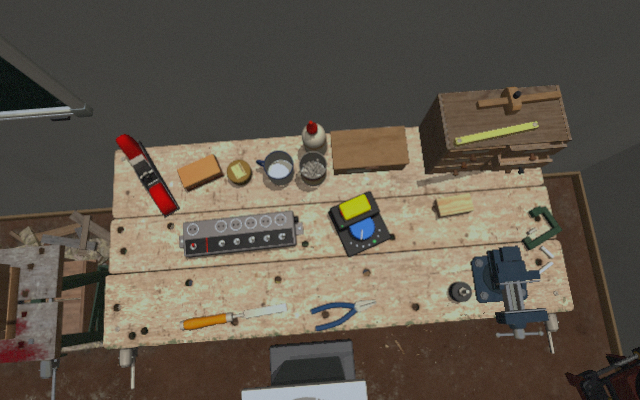

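View pics/scene0.png

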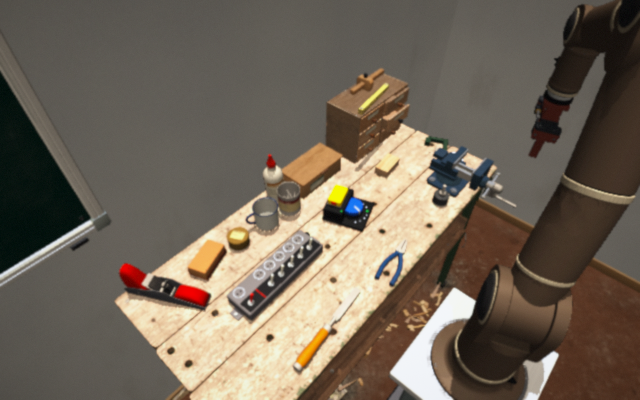

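The top picture shows the strip from about (183,240) to (300,228) px with red at its left end (+y), and the charger at about (362,224). The scene picture confirms this. I'll enlarge the top picture for a first estimate.

```bash
python3 - <<'E'
import cv2
im=cv2.imread("pics/top0.png")
cv2.imwrite("pics/crop0.png",cv2.resize(im[185:265,170:400],None,fx=3.45,fy=3.45,interpolation=cv2.INTER_CUBIC))
E
cat > h.py <<'E'
from station import r, hand, planner, camera, camera_params, workorder
import numpy as np, cv2
from scipy.spatial.transform import Rotation as R
def cam(name, ee=None, rpy=None):
    p=camera_params(name); f=200/np.tan(np.radians(p["fov_y"])/2)
    K=np.array([[f,0,p["cx"]],[0,f,p["cy"]],[0,0,1]])
    if name=="wrist":
        H=p["hand_eye"]; T=R.from_euler("xyz",rpy).as_matrix()
        return K,p["D"],T@H[:3,3]+ee,T@H[:3,:3]
    return K,p["D"],p["xyz"],R.from_euler("xyz",p["rotation"]).as_matrix()
def unproj(c,uv,z):
    K,D,o,M=c
    n=cv2.undistortPoints(np.array(uv,float).reshape(-1,1,2),K,D)[:,0]
    d=np.c_[n[:,0],-n[:,1],-np.ones(len(n))]@M.T
    z=np.broadcast_to(z,len(n))
    return o+d*((z-o[2])/d[:,2])[:,None]
def proj(c,P):
    K,D,o,M=c
    q=(np.atleast_2d(P)-o)@M*[1,-1,-1]
    return cv2.projectPoints(q,np.zeros(3),np.zeros(3),K,D)[0][:,0]
E
```

```text
(no output)
```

View pics/crop0.png

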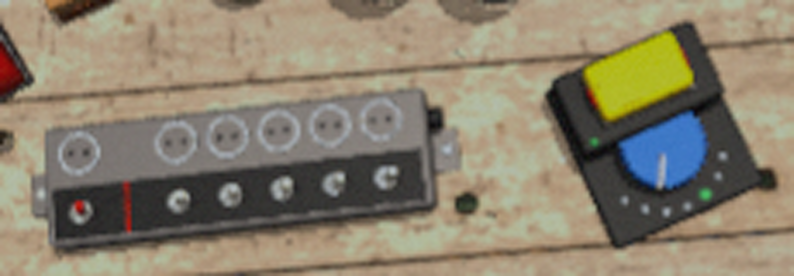

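The crop shows the outlet rings at crop px (78,152) and (176,142) to (381,119). The seven dial dots run from (625,200) to (722,156), with green at (705,194). The line points towards about (657,205), a negative wheel angle.

```bash
cat >> h.py <<'E'
def fit2(local,world):
    l=local-local.mean(0); w=world-world.mean(0)
    a=np.arctan2((l[:,0]*w[:,1]-l[:,1]*w[:,0]).sum(),(l*w).sum())
    c,s=np.cos(a),np.sin(a); M=np.array([[c,-s],[s,c]])
    t=world.mean(0)-M@local.mean(0)
    return t,a,np.abs(local@M.T+t-world).max()
OUT=np.array([[24,y] for y in (122,46,6,-34,-74,-114)])/1000
TH=np.arange(-3,4)*.35
DOT=np.c_[-.012-.0495*np.cos(TH),-.0495*np.sin(TH)]
E
python3 - <<'E'
from h import *
c=cam("top"); f=lambda L:np.array(L)/3.45+[170,185]
s=unproj(c,f([(78,152),(176,142),(228,135),(279,130),(330,124),(381,119)]),.036)[:,:2]
print("strip",fit2(OUT,s))
d=unproj(c,f([(625,200),(645,208),(667,211),(688,206),(705,194),(718,175),(722,156)]),.012)[:,:2]
t,a,e=fit2(DOT,d); print("charger",t,a,e)
l=unproj(c,f([(662,157),(659,187)]),.039)[:,:2]; v=l[1]-l[0]
print("wheel", (np.arctan2(v[1],v[0])-a-np.pi+np.pi)%(2*np.pi)-np.pi, l)
E
```

```text
strip (array([0.54788635, 0.14332121]), np.float64(0.03251094893150926), np.float64(0.0008675960596126187))
charger [ 0.54934257 -0.18381648] 0.34507545396963657 0.0008039257489207974
wheel -0.5460952581913037 [[ 0.52770277 -0.18527446]
 [ 0.50470955 -0.18058908]]
```

The fits leave residuals under 1 mm: strip at (0.548, 0.143) with yaw 0.033, charger at (0.549, -0.184) with yaw 0.345, wheel about -0.55. Next I go above the start of the row with the hand shut and check from close by.

```bash
cat >> h.py <<'E'
ST=np.array([.5479,.1433]); SA=.0325
CT=np.array([.5493,-.1838]); CA=.345
def rot(a): return np.array([[np.cos(a),-np.sin(a)],[np.sin(a),np.cos(a)]])
def sp(x,y,z): return [*(ST+rot(SA)@[x,y]),z]
E
python3 - <<'E'
from h import *
hand.grip(0.0,20)
p=r.get_ee_pos(); r.move_linear([p[0]+.05,p[1]+.05,.33],v=.2)
r.reach(sp(-.022,-.17,.25),[np.pi,0,SA])
e,o=np.array(r.get_ee_pos()),r.get_orientation()
im=camera("wrist")[:,:,::-1].copy(); c=cam("wrist",e,o)
M=rot(SA)
for u,v in proj(c,np.c_[OUT@M.T+ST,np.full(6,.036)]): cv2.circle(im,(int(u),int(v)),3,(255,0,255),1)
L=OUT-[.046,0]
for u,v in proj(c,np.c_[L@M.T+ST,np.full(6,.036)]): cv2.circle(im,(int(u),int(v)),3,(0,255,0),1)
cv2.imwrite("pics/w1.png",im)
print(e,o,r.get_opening(),r.get_force(),r.get_time_s())
E
```

```text
[ 0.53149644 -0.02842878  0.2499429 ] [3.14125350e+00 1.00577185e-04 3.09983240e-02] 0.009053992346678651 [ 0.02387285  0.09351623 -0.95934169] 4.3917
```

View pics/w1.png

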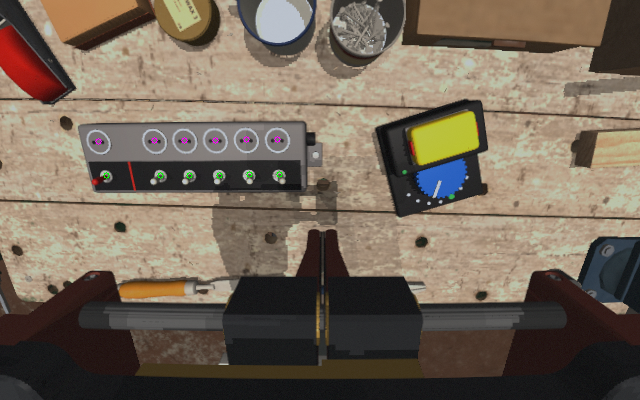

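The overlay lands on the outlets (row ~140) and the lever pivots (row ~177) within a pixel or two, so I can sweep.

Run:
```python
from h import *
z=.079
r.move_linear(sp(-.022,-.17,z),v=.12); r.wait(.2)
e=np.array(r.get_ee_pos()); print(e); z+=z-e[2]
r.move_linear(sp(-.022,.076,z),v=.08); r.wait(.3)
print(r.get_ee_pos(),sp(-.022,.076,.079),r.get_force())
cv2.imwrite("pics/s2.png",cv2.resize(camera("scene")[225:325,215:375,::-1],None,fx=5,fy=5))
print(r.get_time_s())
```

```text
[ 0.53173511 -0.02739038  0.07947508]
[0.52346628 0.21850528 0.07853652] [np.float64(0.5234420525272971), np.float64(0.21854499189595616), 0.079] [ 0.07595889  0.03838718 -0.03253677]
9.7417
```

View pics/s2.png

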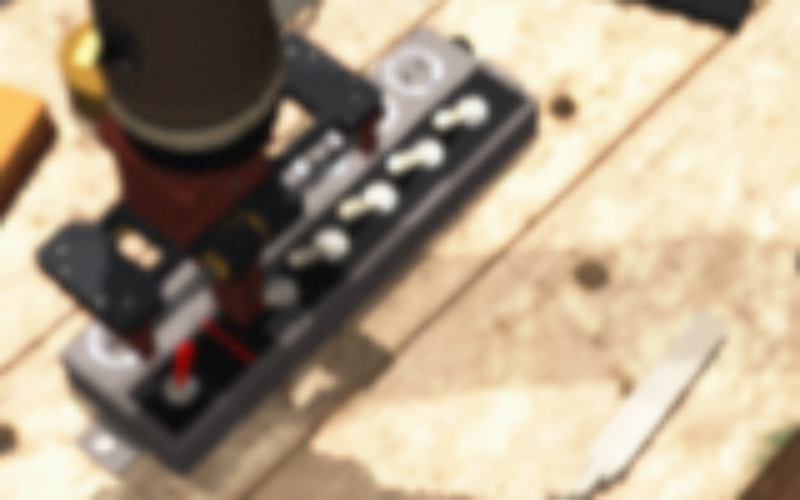

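Levers 1–4 (crop px 465,112 to 325,247) lean over to off and red is still on. The finger hides lever 5, so I rise only within the height limit and look again.

Run:
```python
from h import *
r.move_linear(sp(-.022,.070,.122),v=.15)
r.move_linear(sp(-.022,-.17,.122),v=.2)
cv2.imwrite("pics/s3.png",cv2.resize(camera("scene")[225:325,215:375,::-1],None,fx=5,fy=5))
print(r.get_time_s())
```

```text
11.5833
```

View pics/s3.png

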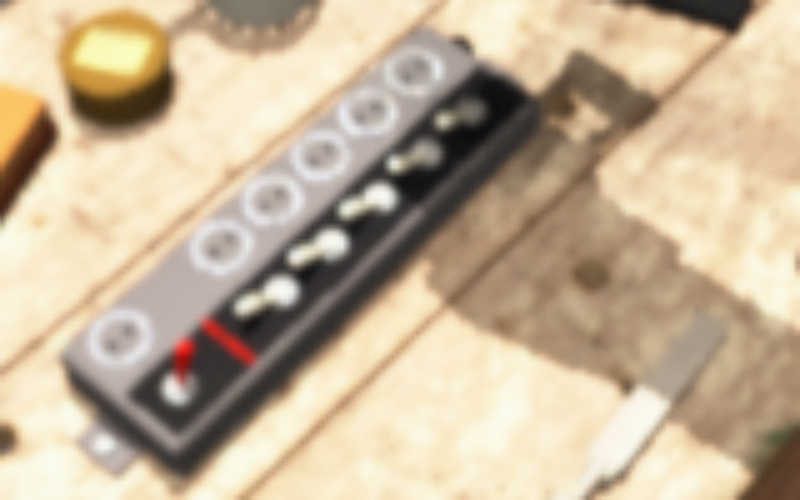

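All five white levers are off, the fifth at about (270,298), and red is upright. On to the wheel: press on the rim with the shut finger and orbit it about the axis, watching the force.

```bash
cat >> h.py <<'E'
W=CT+rot(CA)@[-.012,0]
def wp(psi,rad,z): 
    u=rot(CA+psi)@[1,0]; return [*(W-rad*u),z],[np.pi,0,CA+psi],u
E
python3 - <<'E'
from h import *
psi=-.5; Z=.036
p,o,u=wp(psi,.065,.15); r.reach(p,o)
p,o,u=wp(psi,.065,Z); r.move_linear(p,v=.1); r.wait(.2)
f0=np.array(r.get_force()); print(r.get_ee_pos(),p,f0)
rad=.052; r.move_linear(wp(psi,rad,Z)[0],v=.05)
fn=lambda u:-(np.array(r.get_force())-f0)[:2]@u
while rad>.036:
    r.wait(.1); f=fn(u)
    if f>4: break
    rad-=.001; r.move_linear(wp(psi,rad,Z)[0],v=.02)
print("contact",rad,f,r.get_ee_pos(),r.get_time_s())
for i in range(9):
    psi+=.1; p,o,u=wp(psi,rad,Z); r.move_linear(p,o,v=.03); f=fn(u)
    t=(np.array(r.get_force())-f0)[:2]@rot(np.pi/2)@u
    print(round(psi,2),round(rad,4),round(f,1),round(t,1))
    rad+= -.001 if f<4 else .001 if f>9 else 0
r.move_linear(wp(psi,.075,Z)[0],v=.08)
e,oo=np.array(r.get_ee_pos()),r.get_orientation()
im=camera("wrist")[:,:,::-1]; c=cam("wrist",e,oo)
uv=proj(c,[[*W,.039]])[0]; print(uv,r.get_time_s())
cv2.imwrite("pics/w4.png",im)
E
```

```text
[ 0.47404915 -0.17800559  0.03647365] [np.float64(0.4737863450683963), np.float64(-0.17782365367304917), 0.036] [-0.8478689   0.6040082  -0.84187907]
contact 0.04199999999999999 6.479519921204273 [ 0.4948405  -0.18114042  0.03569231] 17.775
-0.4 0.042 6.7 -0.1
-0.3 0.042 6.0 -0.5
-0.2 0.042 6.2 -0.9
-0.1 0.042 5.7 -1.4
-0.0 0.042 5.5 -1.3
0.1 0.042 5.3 -0.7
0.2 0.042 4.6 -1.1
0.3 0.042 5.8 -1.3
0.4 0.042 6.3 -0.4
[323.46898796 126.92636054] 21.0083
```

View pics/w4.png

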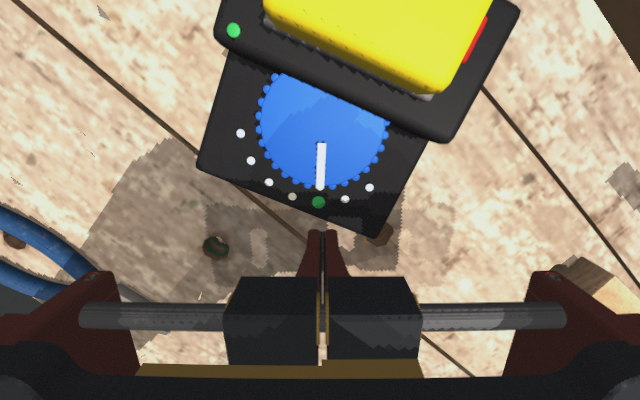

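The white line runs from (322,143) to (320,188) px and the green dot is at (318,202), so it points at the dot. I'll confirm with numbers, retreat and hand in.

Run:
```python
from h import *
c=cam("wrist",np.array(r.get_ee_pos()),r.get_orientation())
l=unproj(c,[(322,143),(320,188)],.039)[:,:2]; v=l[1]-l[0]
a=(np.arctan2(v[1],v[0])-CA)%(2*np.pi)-np.pi
print("wheel",a)
p=r.get_ee_pos(); r.move_linear([p[0]-.01,p[1],.22],v=.15); r.wait(.5)
if abs(a-.35)<.08: print(workorder.hand_in(),r.get_time_s())
```

```text
wheel 0.3541470866017571
the job is handed in; nothing more can be done
the job is handed in; nothing more can be done
```

The job is handed in: pictures showed all five white switches off and the red one on, and the thumbwheel measured 0.354 rad (target 0.35) with its line on the green dot; the verdict was not shown to me.

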